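# Sort the leftovers of picture hanging on the shoe cabinet

## Robot

A 6-joint arm with a two-finger parallel gripper is mounted at the origin on the work surface. World frame = base frame: x ahead of the robot, y to its left, z up, the work surface at z = 0. Lengths are in m, angles in rad, forces in N, time in s.
With the tool pointing down it reaches from about 0.325 to 0.775 m from the base axis. Payload 5.5 kg.
Tool frame: the origin (TCP) lies midway between the tips of the shut fingers; the grasp point (between the pads) lies tcp_to_grasp behind it (tcp_to_grasp is the distance from the TCP to the grasp point, in m); z points along the fingers, y is the direction in which the jaws open and shut (so a half turn about z gives the same grasp; the last joint's range is limited). The gripper opens to 88 mm and grips with 3 to 60 N. Pads are 20 mm wide; open, the fingers measure 115 mm over their backs; the gripper's body (75 mm by 178 mm) begins 61 mm behind the grasp point.
Start: joints at [1.279, 0.091, 1.231, -0, 1.82, -0.057], TCP at [0.14, 0.584, 0.223] pointing down, gripper open.
Joint ranges: [-2.87, 2.87], [-0.86, 2.18], [0.17, 2.46], [-1.51, 4.65], [0.06, 2.69], [-2.65, 2.65]. Speed limits (rad/s): [2.57, 2.57, 3.01, 3.14, 3.14, 3.14].

## Interface

Orientations are given as a unit quaternion [x, y, z, w].
In Python, from workcell import * gives the robot as it stands. The module is installed in compiled form; this text tells all that it offers.
- The arm moves only by the tool send_rows, never from a script. Its argument "targets" is a list of rows, each an object with "slide": the shift along the world's x, y, z in m, a list of three; "delta_rot": the turn, a rotation vector about the world's x, y, z in degrees, a list of three; "grip": the closure, from 0 (fully open) to 1 (shut). A call has 1 to 20 rows; each row shifts and turns the commanded pose from where the row before left it; what a row does not reach is not made up. A row lasts 1/8 s, in which the tool goes at most 62.5 mm and 10.7 degrees, less where a joint would pass 70% of its speed; a pose out of reach is approached as far as the arm can. A call with a gripper value outside its range is refused whole. The fingers move at their own pace and stop on an object; "grip_force" is the grip in N (left out, the last holds). Time passes only in rows, so rows that do not move let the fingers close. It gives the time, the measured TCP pose, the force and the opening at its end, in the units of the state.
- get_state(): the state, without advancing time (a new reading comes with each control period).
- capture(name): name is "scene" or "top"; returns a dict with "img" (420x560x3 uint8, red, green, blue), "z_map" (420x560 float32, m along the optical axis (not along the pixel's ray), 0 where there is no reading), "mtx" (3x3 intrinsics, pixels), "T" (4x4, takes a point from camera to world coordinates). Camera axes: x right, y up, looking along -z (the intrinsics and any distortion apply to the point x, -y, -z); pixel columns grow to the right and rows downward; lengths in m; the calibration is good to about 2 mm. A picture is of the moment at which its call begins.
- close_job(): hands the job in, once; it reports no verdict.
Trained networks look in the newest picture that a camera, given by its name, has taken for a name from the list of things; names that differ only in an ending like _2 or _b are one class to them, and where a whole thing is asked for, a point or a joint stands for the part that bears it (a point fixed in the world has none). Each returns a list of dicts, best first, with "p" (0 to 1); they miss things now and then, are a little off and sometimes report something else, mostly with a low value. They report only what shows in the picture. A call takes as long as a camera call. They do not tell look-alikes from the thing itself.
- search_frame(query, camera): "point" ([row, column] in pixels, amid what is visible of it).
- trace(query, camera): "pixels" (420x560 bool, what is visible of it) and "point" ([row, column] in pixels, amid what is visible of it).
- spot_point(query, camera): "point" ([row, column] in pixels: a listed point, or the origin of a listed thing).
The state is a dict: "time": time; "joints": joint angles; "qvel": joint speeds; "joint_efforts": joint torques, N m; "tcp_pos": TCP position; "tcp_rot": TCP orientation; "ft_force": force on the tool from outside, world axes, zero at the start; "torque": the same for the moment, N m; "opening": opening from 0.0 (shut) to 1.0 (fully open).
Only numpy, scipy, OpenCV 4.12 (cv2) and the standard library are available. Lean on these libraries where they do the work, as an engineer would, in place of code of your own. Each camera call takes 0.05 s, during which the arm holds its last target. There are 200 camera calls.

## Task

The pictures are up, so sort what is left lying on the shoe cabinet: both steel nails into the ceramic tray, the large brass picture hook into the wide bay of the aluminium kit box and the small one into its narrow bay, and the polish tin into the white plastic shoe-care bin. Each must lie flat on the floor of its container, same side up as it lies now and not on top of anything or on a rim. Leave the rubber doorstop where it is.

Things in the scene. Friction and masses are not known exactly. Their poses are not given: they have to be found in the camera images.
- long_nail: Loose. Origin: centre of its underside. Long cut nail of bare steel lying flat: 110 long (x, head at -x, point at +x), square shank 9 wide (y) and 9 high (z) for most of its length, narrowing over the last 23 before the point; head 15 wide, 9 high. About 60 g. z is up.
- short_nail: Loose. Origin: centre of its underside. Short cut nail, the same shape but 75 long (x, head at -x, point at +x); shank 9 wide (y) and 9 high (z), head 15 wide. About 40 g. z is up.
- large_hook: Loose. Origin: centre of its underside. Large brass picture hook lying on its back, hook side up: 70 long (x), 24 wide all along (y), 20 high; back plate 4 thick, turned-up lip at the -x end (20 high), nail guide block at the +x end (16 high). About 75 g. Its parallel sides can be gripped across y. z is up.
- small_hook: Loose. Origin: centre of its underside. Small brass picture hook, the same shape: 42 long (x), 16 wide (y), 20 high at the -x end, 16 at the +x end. About 30 g. z is up.
- polish_tin: Loose. Origin: centre of its underside. Round flat shoe polish tin of steel with a darker ring and lid, 52 in diameter, 22 high. About 90 g. z is up.
- doorstop: Loose. Origin: centre of its underside. Black rubber doorstop, a stepped wedge 60 long (x), 36 wide (y), up to 24 high at +x. It lies among the things to sort and stays where it is.
- nail_tray: Fixed. Blue glazed ceramic tray, the lowest of the three containers, open on top and undivided: outside 130 (x) by 150 (y) by 22 high, walls 6 thick, floor 6 thick (inside 118 by 138). Origin: centre of its underside on the cabinet top; z is up.
- kit_box: Fixed. Open aluminium kit box, outside 120 (x) by 184 (y) by 30 high, walls and floor 4 thick, latches and handle on its -x face. A wall 4 thick, as high as the rim, along x at y = -18 parts it into a wide bay (y -16 to +88, centre +36) and a narrow bay (y -88 to -20, centre -54), both 112 long in x, centred on x = 0. Origin: centre of its underside; z is up.
- care_bin: Fixed. White plastic shoe-care bin, the tallest of the containers, open on top and undivided: outside 120 (x) by 150 (y) by 50 high with a 3 mm rim lip around the outside, walls 4 thick, floor 4 thick (inside 112 by 142). Origin: centre of its underside; z is up.
There are look-alikes about, which are no part of the job. Leave any turquoise look-alike of the small_hook alone.

How it is judged:
By the outcome, as a careful person would: the job done as asked, in the order asked, and still so for the second after the job is handed in, with the robot touching nothing.
It also fails if it takes over 128 s, if anything falls off the work surface, if the arm or the gripper's body presses on something with over 40 N, if the wrist force passes 120 N, or if a joint passes its speed limit or range.

## Working session

There is one attempt and no reset: what is moved stays moved. The work goes in short steps, Python scripts to look and compute and a tool call to move; the robot and the scene stay as the last step left them, time stands still between calls to the robot, and variables do not carry over. Pictures are saved under pics/ and viewed, about 12 in all and at most 16, crops included, and the job is handed in when it is done.

Besides the shell and the picture viewer there is one more tool, called after ">>>" as name(argument=value, ...), one argument or row to a line, values as JSON. send_rows: Moves the arm, as the interface text tells. Its arguments: {"type":"object","properties":{"targets":{"type":"array","items":{"type":"object","properties":{"slide":{"type":"array","items":{"type":"number"}},"delta_rot":{"type":"array","items":{"type":"number"}},"grip":{"type":"number"}}}},"grip_force":{"type":"number"}},"required":["targets"]}

```bash
mkdir -p pics; cat > h.py <<'E'
from workcell import *
import numpy as np, cv2
def save(c,name,crop=None,s=1):
    im=c["img"]
    if crop: r0,r1,c0,c1=crop; im=im[r0:r1,c0:c1]
    im=cv2.resize(im,None,fx=s,fy=s,interpolation=cv2.INTER_CUBIC)
    cv2.imwrite("pics/"+name,im[:,:,::-1])
def cloud(c):
    K=c["mtx"];z=c["z_map"];v,u=np.mgrid[0:z.shape[0],0:z.shape[1]]
    P=np.stack([(u-K[0,2])/K[0,0]*z,-(v-K[1,2])/K[1,1]*z,-z],-1)
    W=P@c["T"][:3,:3].T+c["T"][:3,3]; W[z==0]=np.nan
    return W
E
python3 - <<'E'
from h import *
s=get_state();print({k:np.round(v,3) for k,v in s.items()})
try: print(tcp_to_grasp)
except Exception as e: print(e)
for n in("scene","top"):
    c=capture(n);save(c,n+"0.png",s=1.4);W=cloud(c);print(n,c["T"].round(3).tolist(),c["mtx"].round(1).tolist())
    for q in "long_nail short_nail large_hook small_hook polish_tin doorstop nail_tray kit_box care_bin".split():
        for d in trace(q,n)[:4]:
            m=d["pixels"];p=W[m];p=p[~np.isnan(p[:,0])]
            print(q,round(d["p"],2),np.round(d["point"]),m.sum(),np.median(p,0).round(3) if len(p) else None,p.max(0).round(3) if len(p) else None,p.min(0).round(3) if len(p) else None)
E
```

```text
{'time': np.float64(0.0), 'joints': array([ 1.279,  0.092,  1.232,  0.   ,  1.82 , -0.057]), 'qvel': array([-0.001,  0.001,  0.   , -0.001, -0.002, -0.001]), 'joint_efforts': array([ 1.0000e-03, -4.4644e+01, -4.0645e+01,  7.0000e-02,  2.9000e-02,
       -0.0000e+00]), 'tcp_pos': array([0.14 , 0.583, 0.222]), 'tcp_rot': array([ 0.117,  0.993, -0.001, -0.   ]), 'ft_force': array([ 0.47 ,  0.68 , -0.389]), 'torque': array([-0.08 , -0.027, -0.016]), 'opening': np.float64(0.999)}
0.0187
scene [[-0.799, -0.394, 0.455, 1.009], [0.602, -0.525, 0.601, 0.672], [0.002, 0.754, 0.657, 0.753], [0.0, 0.0, 0.0, 1.0]] [[481.7, 0.0, 284.3], [0.0, 481.7, 210.0], [0.0, 0.0, 1.0]]
long_nail 0.72 [188. 236.] 161 [ 0.535 -0.145  0.007] [ 0.593 -0.139  0.012] [ 0.488 -0.155 -0.005]
long_nail 0.63 [218. 273.] 401 [ 0.533 -0.001  0.02 ] [0.555 0.019 0.026] [ 0.493 -0.043 -0.001]
short_nail 0.63 [246. 350.] 147 [0.445 0.169 0.007] [0.479 0.176 0.012] [ 0.408  0.159 -0.003]
short_nail 0.25 [191. 236.] 237 [ 0.543 -0.146  0.006] [ 0.595 -0.139  0.012] [ 0.481 -0.166 -0.005]
short_nail 0.25 [207. 305.] 339 [0.449
[... 1965 characters left out ...]
7 0.028] [ 0.5   -0.035  0.002]
polish_tin 0.38 [157. 278.] 3877 [0.683 0.004 0.007] [0.745 0.087 0.056] [ 0.603 -0.08  -0.001]
polish_tin 0.15 [260. 281.] 333 [0.443 0.013 0.018] [0.476 0.026 0.025] [0.406 0.001 0.   ]
doorstop 0.89 [225. 216.] 479 [0.532 0.153 0.017] [0.573 0.18  0.03 ] [ 0.499  0.129 -0.001]
nail_tray 0.58 [246. 115.] 4163 [0.503 0.382 0.008] [0.582 0.47  0.028] [ 0.429  0.3   -0.002]
nail_tray 0.26 [254. 356.] 181 [ 0.44  -0.155  0.016] [ 0.464 -0.141  0.027] [ 0.418 -0.173 -0.002]
kit_box 0.58 [218. 451.] 4622 [ 0.509 -0.384  0.006] [ 0.582 -0.278  0.036] [ 0.433 -0.479 -0.002]
care_bin 0.76 [155. 276.] 3943 [0.682 0.005 0.007] [0.751 0.092 0.056] [ 0.602 -0.08  -0.002]
```

View pics/top0.png

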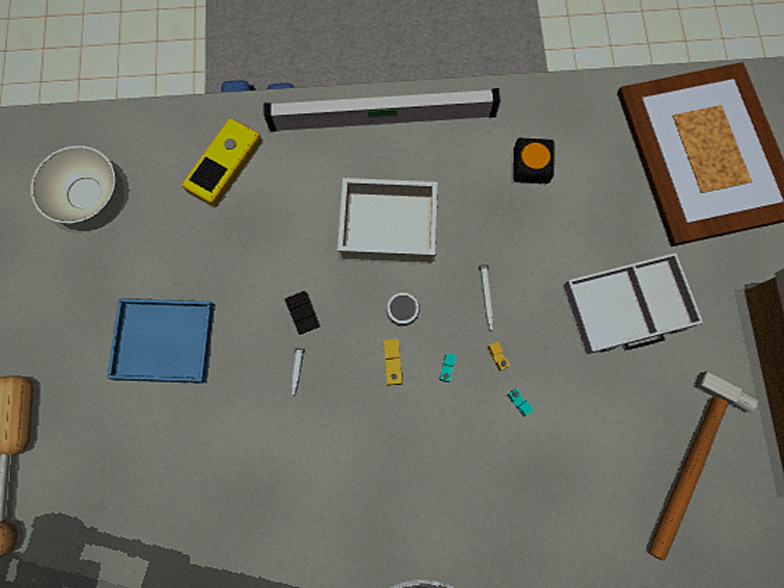

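```bash
python3 - <<'E'
from h import *
c=capture("top");save(c,"crop.png",(190,310,185,400),3.6)
W=cloud(c)
E
```

```text
(no output)
```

View pics/crop.png

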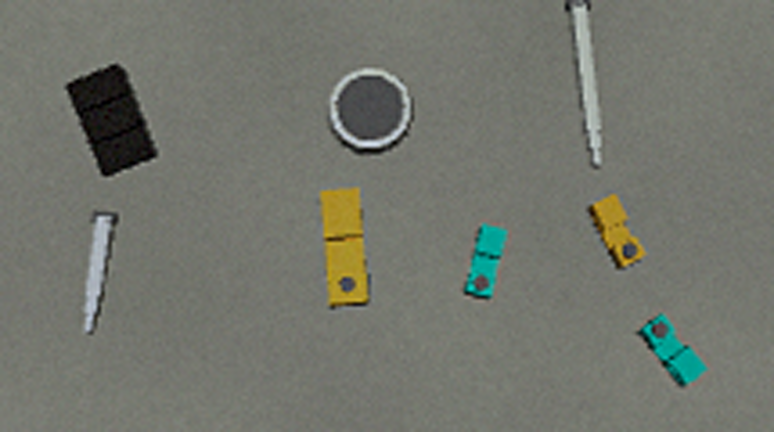

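The top crop shows the two steel nails (top-image pixels, row/col about 211,347 and 264,213), the brass large hook (260,281), the brass small hook (256,359), the tin (223,289) and the doorstop (225,216). Candidates for the small hook are brass (256,359), turquoise (261,322) and turquoise (289,372). I choose the brass one.

```bash
cat >> h.py <<'E'
def rect(W,cx,cy,r,zmin=0.005,zmax=.04):
    m=(abs(W[...,0]-cx)<r)&(abs(W[...,1]-cy)<r)&(W[...,2]>zmin)&(W[...,2]<zmax)
    n,lab,st,ce=cv2.connectedComponentsWithStats(m.astype(np.uint8))
    k=1+np.argmax(st[1:,4]);p=W[lab==k]
    (c,s,a)=cv2.minAreaRect((p[:,:2]*1000).astype(np.float32))
    if s[0]<s[1]: a+=90;s=s[::-1]
    return np.round(c,1),np.round(s,1),round((a+90)%180-90,1),len(p),np.percentile(p[:,2],[5,50,95]).round(4)
E
python3 - <<'E'
from h import *
for n in("top","scene"):
    W=cloud(capture(n))
    g=(abs(W[...,0]-.36)<.03)&(abs(W[...,1]-.1)<.04);print(n,"table z",np.nanmedian(W[g][:,2]))
    for q,x,y,r in [("long",.54,-.148,.06),("short",.44,.166,.045),("lhook",.443,.013,.042),("shook",.44,-.155,.028),("tin",.525,-.008,.038),("stop",.533,.154,.045),("tray",.505,.382,.13),("kit",.508,-.384,.14),("bin",.675,.005,.105)]:
        print(q,*rect(W,x,y,r,*((.006,.06) if q in("tray","kit","bin","stop") else (.004,.04))))
    for q,x,y,r,zz in [("tray",.505,.382,.13,.018),("kit",.508,-.384,.14,.025),("bin",.675,.005,.105,.045)]: print("rim",q,*rect(W,x,y,r,zz,.07))
E
```

```text
top table z 0.0011076500751576734
long [ 538.  -147.1] [111.2  17.5] -2.5 207 [0.0055 0.0099 0.0127]
short [438.4 164.9] [76.7 14.1] -7.7 146 [0.0061 0.01   0.0131]
lhook [441.1  13.9] [70.3 27. ] 0.8 328 [0.0052 0.0187 0.0234]
shook [ 439.  -159.4] [44.5 23. ] 22.5 152 [0.0044 0.0183 0.0231]
tin [524.2  -9.7] [52.5 50.9] 40.2 446 [0.0124 0.0231 0.026 ]
stop [532.5 154.1] [61.2 36. ] 18.3 439 [0.0076 0.0173 0.0275]
tray [503.4 384.6] [160.4 130.7] 84.0 3421 [0.0063 0.0086 0.0242]
kit [ 503.8 -380.9] [186.7 130.9] -79.8 1904 [0.0064 0.021  0.0327]
bin [684.4   2.8] [156.2 148.2] 83.0 2079 [0.0064 0.0333 0.0532]
rim tray [503.1 380.6] [151.5 130.5] 83.8 736 [0.019  0.0228 0.0259]
rim kit [ 507.4 -380.4] [186.7 123.5] -79.6 790 [0.026  0.0304 0.0335]
rim bin [674.5   4. ] [156.2 128.3] 83.0 863 [0.0479 0.0512 0.0539]
scene table z -0.0008062053425282878
long [ 538.9 -148.6] [112.6  18.4] 1.7 149 [0.0047 0.0076 0.0102]
short [439.8 166.7] [73.7 14.5] -6.2 133 [0.0049 0.0079 0.0102]
lhook [443.2  13.6] [73.1 27.3] 1.1 258 [0.005  0.0154 0.0202]
shook [ 441.3 -154.7] [44.9 17.6] 22.0 105 [0.0049 0.0149 0.0202]
tin [528.6  -7.2] [52.2 51.7] 82.8 368 [0.0078 0.0206 0.0234]
stop [534.4 156.1] [62.5 36.8] 19.2 389 [0.0065 0.016  0.025 ]
tray [504.6 381.7] [151.4 132.8] 84.3 2377 [0.0062 0.0142 0.0225]
kit [ 510.6 -378.9] [191.1 125.3] -79.9 1360 [0.0075 0.0201 0.0301]
bin [675.4   4.8] [160.4 127.6] 83.1 2558 [0.009  0.0341 0.0506]
rim tray [504.5 381.7] [151.3 132.5] 84.3 918 [0.0184 0.0209 0.0232]
rim kit [ 510.4 -379.1] [190.8 125.3] -79.7 420 [0.0254 0.0282 0.0312]
rim bin [675.4   4.8] [160.4 127.6] 83.1 871 [0.0461 0.0492 0.0515]
```

>>> send_rows(
  targets=[
    {"slide": [0.0221,-0.0406,0],"delta_rot": [0,0,1],"grip": 0.5},
    {"slide": [0.0221,-0.0406,0],"delta_rot": [0,0,1],"grip": 0.5},
    {"slide": [0.0221,-0.0406,0],"delta_rot": [0,0,1],"grip": 0.5},
    {"slide": [0.0221,-0.0406,0],"delta_rot": [0,0,1],"grip": 0.5},
    {"slide": [0.0221,-0.0406,0],"delta_rot": [0,0,1],"grip": 0.5},
    {"slide": [0.0221,-0.0406,0],"delta_rot": [0,0,1],"grip": 0.5},
    {"slide": [0.0221,-0.0406,0],"delta_rot": [0,0,1],"grip": 0.5},
    {"slide": [0.0221,-0.0406,0],"delta_rot": [0,0,1],"grip": 0.5},
    {"slide": [0.0221,-0.0406,0],"delta_rot": [0,0,1],"grip": 0.5},
    {"slide": [0.0221,-0.0406,0],"delta_rot": [0,0,1],"grip": 0.5},
    {"slide": [0.0221,-0.0406,0],"delta_rot": [0,0,1],"grip": 0.5},
    {"slide": [0.0221,-0.0406,0],"delta_rot": [0,0,1],"grip": 0.5},
    {"slide": [0.0221,-0.0406,0],"delta_rot": [0,0,1],"grip": 0.5},
    {"slide": [0.0221,-0.0406,0],"delta_rot": [0,0,1],"grip": 0.5},
    {"slide": [0.0221,-0.0406,0],"delta_rot": [0,0,1],"grip": 0.5},
    {"slide": [0.0221,-0.0406,0],"grip": 0.5},
    {"slide": [0.0221,-0.0406,0],"grip": 0.5},
    {"slide": [0.0221,-0.0406,0],"grip": 0.5},
    {"slide": [0,0,-0.05],"grip": 0.5},
    {"slide": [0,0,-0.05],"grip": 0.5},
  ],
  grip_force=25,
)

```text
invalid input at $.targets[15]: expected keys slide, delta_rot, grip
```

>>> send_rows(
  targets=[
    {"slide": [0.0221,-0.0406,0],"delta_rot": [0,0,1],"grip": 0.5},
    {"slide": [0.0221,-0.0406,0],"delta_rot": [0,0,1],"grip": 0.5},
    {"slide": [0.0221,-0.0406,0],"delta_rot": [0,0,1],"grip": 0.5},
    {"slide": [0.0221,-0.0406,0],"delta_rot": [0,0,1],"grip": 0.5},
    {"slide": [0.0221,-0.0406,0],"delta_rot": [0,0,1],"grip": 0.5},
    {"slide": [0.0221,-0.0406,0],"delta_rot": [0,0,1],"grip": 0.5},
    {"slide": [0.0221,-0.0406,0],"delta_rot": [0,0,1],"grip": 0.5},
    {"slide": [0.0221,-0.0406,0],"delta_rot": [0,0,1],"grip": 0.5},
    {"slide": [0.0221,-0.0406,0],"delta_rot": [0,0,1],"grip": 0.5},
    {"slide": [0.0221,-0.0406,0],"delta_rot": [0,0,1],"grip": 0.5},
    {"slide": [0.0221,-0.0406,0],"delta_rot": [0,0,1],"grip": 0.5},
    {"slide": [0.0221,-0.0406,0],"delta_rot": [0,0,1],"grip": 0.5},
    {"slide": [0.0221,-0.0406,0],"delta_rot": [0,0,1],"grip": 0.5},
    {"slide": [0.0221,-0.0406,0],"delta_rot": [0,0,1],"grip": 0.5},
    {"slide": [0.0221,-0.0406,0],"delta_rot": [0,0,1],"grip": 0.5},
    {"slide": [0.0221,-0.0406,0],"delta_rot": [0,0,0],"grip": 0.5},
    {"slide": [0.0221,-0.0406,0],"delta_rot": [0,0,0],"grip": 0.5},
    {"slide": [0.0221,-0.0406,0],"delta_rot": [0,0,0],"grip": 0.5},
    {"slide": [0,0,-0.05],"delta_rot": [0,0,0],"grip": 0.5},
    {"slide": [0,0,-0.05],"delta_rot": [0,0,0],"grip": 0.5},
  ],
  grip_force=25,
)

```text
time: 3.65
tcp_pos: [0.5379, -0.1482, 0.1218]
tcp_rot: [-0.013, 1.0, -0.0, 0.001]
ft_force: [0.0, -0.1, 0.2]
opening: 0.498
```

```bash
python3 - <<'E'
from h import *
s=get_state();print(s["tcp_pos"].round(4),s["joints"].round(2),s["tcp_rot"].round(3),s["opening"])
c=capture("scene");save(c,"s1.png",(120,270,180,380),3)
E
```

```text
[ 0.5379 -0.1482  0.1218] [-0.33 -0.02  1.52  0.    1.64 -1.93] [-0.013  1.    -0.     0.001] 0.4978533907308236
```

View pics/s1.png

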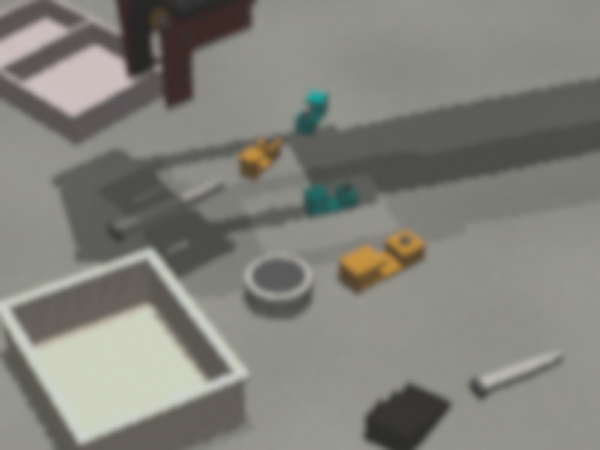

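The scene crop shows the open gripper above the long nail, which lies at crop (110–220, 185–230), with nothing else near the jaws. Descending.

>>> send_rows(
  targets=[
    {"slide": [0,0,-0.05],"delta_rot": [0,0,0],"grip": 0.5},
    {"slide": [0,0,-0.04],"delta_rot": [0,0,0],"grip": 0.5},
    {"slide": [0,0,-0.02],"delta_rot": [0,0,0],"grip": 0.5},
    {"slide": [0,0,-0.009],"delta_rot": [0,0,0],"grip": 0.5},
    {"slide": [0,0,0],"delta_rot": [0,0,0],"grip": 0.5},
    {"slide": [0,0,0],"delta_rot": [0,0,0],"grip": 1},
    {"slide": [0,0,0],"delta_rot": [0,0,0],"grip": 1},
    {"slide": [0,0,0],"delta_rot": [0,0,0],"grip": 1},
    {"slide": [0,0,0],"delta_rot": [0,0,0],"grip": 1},
    {"slide": [0,0,0],"delta_rot": [0,0,0],"grip": 1},
    {"slide": [0,0,0],"delta_rot": [0,0,0],"grip": 1},
  ],
)

```text
time: 5.08
tcp_pos: [0.5376, -0.1475, 0.0041]
tcp_rot: [-0.013, 1.0, -0.0, 0.0]
ft_force: [-0.4, -0.7, 3.1]
opening: 0.097
```

>>> send_rows(
  targets=[
    {"slide": [0,0,0.03],"delta_rot": [0,0,0],"grip": 1},
    {"slide": [0,0,0.05],"delta_rot": [0,0,0],"grip": 1},
    {"slide": [0,0,0.03],"delta_rot": [0,0,0],"grip": 1},
    {"slide": [-0.0008,0.0439,0],"delta_rot": [0,0,-8.1],"grip": 1},
    {"slide": [-0.0008,0.0439,0],"delta_rot": [0,0,-8.1],"grip": 1},
    {"slide": [-0.0008,0.0439,0],"delta_rot": [0,0,-8.1],"grip": 1},
    {"slide": [-0.0008,0.0439,0],"delta_rot": [0,0,-8.1],"grip": 1},
    {"slide": [-0.0008,0.0439,0],"delta_rot": [0,0,-8.1],"grip": 1},
    {"slide": [-0.0008,0.0439,0],"delta_rot": [0,0,-8.1],"grip": 1},
    {"slide": [-0.0008,0.0439,0],"delta_rot": [0,0,-8.1],"grip": 1},
    {"slide": [-0.0008,0.0439,0],"delta_rot": [0,0,-8.1],"grip": 1},
    {"slide": [-0.0008,0.0439,0],"delta_rot": [0,0,-8.1],"grip": 1},
    {"slide": [-0.0008,0.0439,0],"delta_rot": [0,0,-8.1],"grip": 1},
    {"slide": [-0.0008,0.0439,0],"delta_rot": [0,0,-8.1],"grip": 1},
    {"slide": [-0.0008,0.0439,0],"delta_rot": [0,0,-8.1],"grip": 1},
    {"slide": [0,0,0],"delta_rot": [0,0,0],"grip": 1},
    {"slide": [0,0,0],"delta_rot": [0,0,0],"grip": 1},
  ],
)

```text
time: 7.2
tcp_pos: [0.5275, 0.3791, 0.1128]
tcp_rot: [0.741, 0.672, -0.001, 0.0]
ft_force: [0.5, -0.1, -1.0]
opening: 0.1
```

```bash
python3 - <<'E'
from h import *
s=get_state();print(s["tcp_pos"].round(4),s["joints"].round(2),s["tcp_rot"].round(3),s["opening"])
c=capture("scene");save(c,"s2.png",(180,420,280,560),2.4)
E
```

```text
[0.5275 0.3791 0.1128] [ 0.57  0.23  1.27 -0.    1.64  0.67] [ 0.741  0.672 -0.001  0.   ] 0.09960409057453415
```

View pics/s2.png

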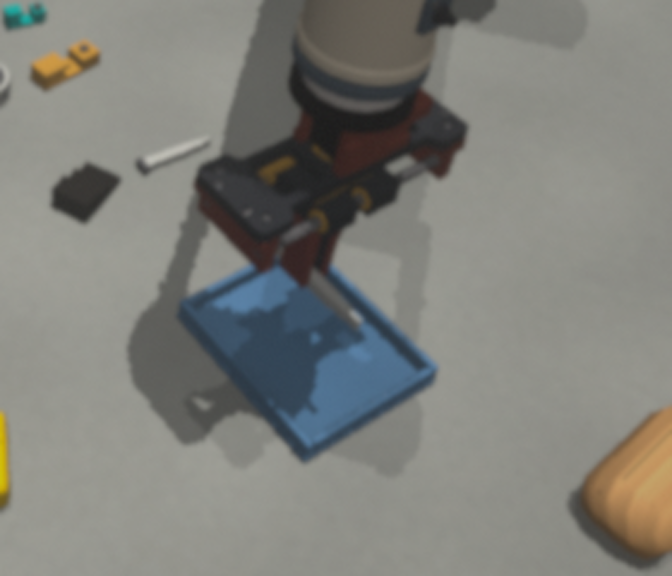

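The nail is held level (crop 315–360, 270–325) above the tray and parallel to its long side. Lowering it.

>>> send_rows(
  targets=[
    {"slide": [0,0,-0.04],"delta_rot": [0,0,0],"grip": 1},
    {"slide": [0,0,-0.04],"delta_rot": [0,0,0],"grip": 1},
    {"slide": [0,0,-0.015],"delta_rot": [0,0,0],"grip": 1},
    {"slide": [0,0,-0.006],"delta_rot": [0,0,0],"grip": 1},
    {"slide": [0,0,0],"delta_rot": [0,0,0],"grip": 1},
    {"slide": [0,0,0],"delta_rot": [0,0,0],"grip": 1},
  ],
)

```text
time: 8.0
tcp_pos: [0.5287, 0.3801, 0.0147]
tcp_rot: [0.741, 0.671, 0.002, 0.0]
ft_force: [-0.4, -0.5, -0.9]
opening: 0.096
```

>>> send_rows(
  targets=[
    {"slide": [0,0,-0.003],"delta_rot": [0,0,0],"grip": 1},
    {"slide": [0,0,0],"delta_rot": [0,0,0],"grip": 1},
  ],
)

```text
time: 8.25
tcp_pos: [0.528, 0.3798, 0.0101]
tcp_rot: [0.741, 0.671, 0.0, 0.0]
ft_force: [0.3, 0.9, -0.5]
opening: 0.097
```

>>> send_rows(
  targets=[
    {"slide": [0,0,0],"delta_rot": [0,0,0],"grip": 0.68},
    {"slide": [0,0,0],"delta_rot": [0,0,0],"grip": 0.68},
    {"slide": [0,0,0],"delta_rot": [0,0,0],"grip": 0.68},
    {"slide": [0,0,0.03],"delta_rot": [0,0,0],"grip": 0.68},
    {"slide": [0,0,0.05],"delta_rot": [0,0,0],"grip": 0.68},
    {"slide": [0,0,0.02],"delta_rot": [0,0,0],"grip": 0.5},
    {"slide": [-0.0099,-0.0237,0],"delta_rot": [0,0,9.75],"grip": 0.5},
    {"slide": [-0.0099,-0.0237,0],"delta_rot": [0,0,9.75],"grip": 0.5},
    {"slide": [-0.0099,-0.0237,0],"delta_rot": [0,0,9.75],"grip": 0.5},
    {"slide": [-0.0099,-0.0237,0],"delta_rot": [0,0,9.75],"grip": 0.5},
    {"slide": [-0.0099,-0.0237,0],"delta_rot": [0,0,9.75],"grip": 0.5},
    {"slide": [-0.0099,-0.0237,0],"delta_rot": [0,0,9.75],"grip": 0.5},
    {"slide": [-0.0099,-0.0237,0],"delta_rot": [0,0,9.75],"grip": 0.5},
    {"slide": [-0.0099,-0.0237,0],"delta_rot": [0,0,9.75],"grip": 0.5},
    {"slide": [-0.0099,-0.0237,0],"delta_rot": [0,0,9.75],"grip": 0.5},
    {"slide": [0,0,0],"delta_rot": [0,0,0],"grip": 0.5},
    {"slide": [0,0,0],"delta_rot": [0,0,0],"grip": 0.5},
  ],
)

```text
time: 10.38
tcp_pos: [0.4388, 0.1667, 0.1093]
tcp_rot: [0.071, 0.998, 0.0, -0.0]
ft_force: [0.2, -0.3, 0.6]
opening: 0.502
```

```bash
python3 - <<'E'
from h import *
s=get_state();print(s["tcp_pos"].round(4),s["joints"].round(2),s["tcp_rot"].round(3),s["opening"])
c=capture("scene");W=cloud(c);save(c,"s3.png",(190,420,260,540),2.5)
for q in("long_nail","short_nail"):
  for d in trace(q,"scene")[:2]:
    p=W[d["pixels"]];p=p[~np.isnan(p[:,0])];print(q,d["p"],d["point"],np.median(p,0).round(3),p.min(0).round(3),p.max(0).round(3))
E
```

```text
[0.4388 0.1667 0.1093] [ 0.29 -0.26  1.76  0.    1.64 -1.14] [ 0.071  0.998  0.    -0.   ] 0.5015166786820348
long_nail 0.97 [322.5, 394.0] [0.531 0.377 0.013] [0.512 0.326 0.002] [0.539 0.436 0.017]
long_nail 0.23 [246.0, 351.3] [0.442 0.169 0.007] [ 0.404  0.156 -0.003] [0.478 0.178 0.012]
short_nail 0.76 [244.7, 349.4] [0.443 0.168 0.006] [ 0.403  0.15  -0.004] [0.478 0.178 0.012]
```

View pics/s3.png

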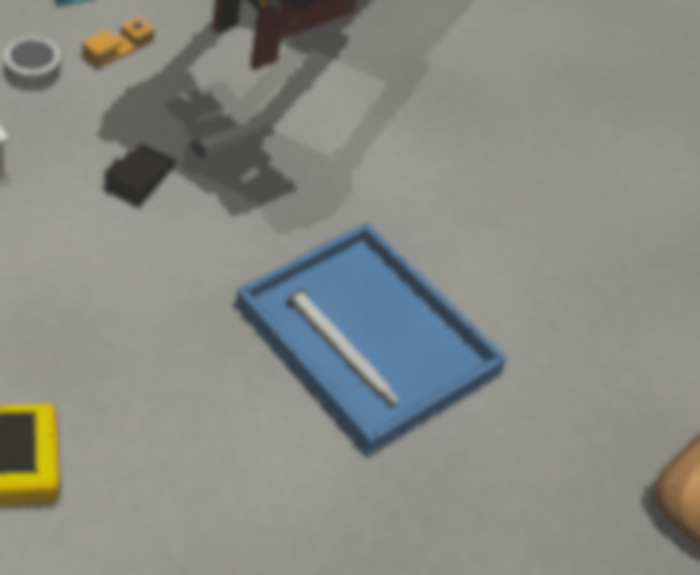

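The long nail lies flat on the tray floor (crop 290–395, 295–405), clear of the walls. Now the short nail.

>>> send_rows(
  targets=[
    {"slide": [0,0,-0.05],"delta_rot": [0,0,0],"grip": 0.5},
    {"slide": [0,0,-0.035],"delta_rot": [0,0,0],"grip": 0.5},
    {"slide": [0,0,-0.015],"delta_rot": [0,0,0],"grip": 0.5},
    {"slide": [0,0,-0.006],"delta_rot": [0,0,0],"grip": 0.5},
    {"slide": [0,0,0],"delta_rot": [0,0,0],"grip": 0.5},
    {"slide": [0,0,0],"delta_rot": [0,0,0],"grip": 1},
    {"slide": [0,0,0],"delta_rot": [0,0,0],"grip": 1},
    {"slide": [0,0,0],"delta_rot": [0,0,0],"grip": 1},
    {"slide": [0,0,0],"delta_rot": [0,0,0],"grip": 1},
    {"slide": [0,0,0],"delta_rot": [0,0,0],"grip": 1},
    {"slide": [0,0,0],"delta_rot": [0,0,0],"grip": 1},
  ],
)

```text
time: 11.9
tcp_pos: [0.4388, 0.1663, 0.0039]
tcp_rot: [0.069, 0.998, 0.0, 0.0]
ft_force: [-0.4, 0.2, 1.0]
opening: 0.095
```

>>> send_rows(
  targets=[
    {"slide": [0,0,0.03],"delta_rot": [0,0,0],"grip": 1},
    {"slide": [0,0,0.05],"delta_rot": [0,0,0],"grip": 1},
    {"slide": [0,0,0.03],"delta_rot": [0,0,0],"grip": 1},
    {"slide": [0.0045,0.0242,0],"delta_rot": [0,0,-9.75],"grip": 1},
    {"slide": [0.0045,0.0242,0],"delta_rot": [0,0,-9.75],"grip": 1},
    {"slide": [0.0045,0.0242,0],"delta_rot": [0,0,-9.75],"grip": 1},
    {"slide": [0.0045,0.0242,0],"delta_rot": [0,0,-9.75],"grip": 1},
    {"slide": [0.0045,0.0242,0],"delta_rot": [0,0,-9.75],"grip": 1},
    {"slide": [0.0045,0.0242,0],"delta_rot": [0,0,-9.75],"grip": 1},
    {"slide": [0.0045,0.0242,0],"delta_rot": [0,0,-9.75],"grip": 1},
    {"slide": [0.0045,0.0242,0],"delta_rot": [0,0,-9.75],"grip": 1},
    {"slide": [0.0045,0.0242,0],"delta_rot": [0,0,-9.75],"grip": 1},
    {"slide": [0,0,0],"delta_rot": [0,0,0],"grip": 1},
    {"slide": [0,0,-0.04],"delta_rot": [0,0,0],"grip": 1},
    {"slide": [0,0,-0.04],"delta_rot": [0,0,0],"grip": 1},
    {"slide": [0,0,-0.015],"delta_rot": [0,0,0],"grip": 1},
    {"slide": [0,0,-0.007],"delta_rot": [0,0,0],"grip": 1},
    {"slide": [0,0,0],"delta_rot": [0,0,0],"grip": 1},
    {"slide": [0,0,0],"delta_rot": [0,0,0],"grip": 1},
  ],
)

```text
time: 14.28
tcp_pos: [0.4801, 0.3846, 0.0135]
tcp_rot: [0.741, 0.671, 0.001, 0.0]
ft_force: [-0.3, -0.0, 0.7]
opening: 0.099
```

>>> send_rows(
  targets=[
    {"slide": [0,0,-0.002],"delta_rot": [0,0,0],"grip": 1},
    {"slide": [0,0,0],"delta_rot": [0,0,0],"grip": 1},
    {"slide": [0,0,0],"delta_rot": [0,0,0],"grip": 0.68},
    {"slide": [0,0,0],"delta_rot": [0,0,0],"grip": 0.68},
    {"slide": [0,0,0],"delta_rot": [0,0,0],"grip": 0.68},
    {"slide": [0,0,0.03],"delta_rot": [0,0,0],"grip": 0.68},
    {"slide": [0,0,0.05],"delta_rot": [0,0,0],"grip": 0.68},
    {"slide": [0,0,0.02],"delta_rot": [0,0,0],"grip": 0.5},
    {"slide": [-0.0038,-0.0371,0],"delta_rot": [0,0,9.7],"grip": 0.45},
    {"slide": [-0.0038,-0.0371,0],"delta_rot": [0,0,9.7],"grip": 0.45},
    {"slide": [-0.0038,-0.0371,0],"delta_rot": [0,0,9.7],"grip": 0.45},
    {"slide": [-0.0038,-0.0371,0],"delta_rot": [0,0,9.7],"grip": 0.45},
    {"slide": [-0.0038,-0.0371,0],"delta_rot": [0,0,9.7],"grip": 0.45},
    {"slide": [-0.0038,-0.0371,0],"delta_rot": [0,0,9.7],"grip": 0.45},
    {"slide": [-0.0038,-0.0371,0],"delta_rot": [0,0,9.7],"grip": 0.45},
    {"slide": [-0.0038,-0.0371,0],"delta_rot": [0,0,9.7],"grip": 0.45},
    {"slide": [-0.0038,-0.0371,0],"delta_rot": [0,0,9.7],"grip": 0.45},
    {"slide": [-0.0038,-0.0371,0],"delta_rot": [0,0,9.7],"grip": 0.45},
    {"slide": [0,0,0],"delta_rot": [0,0,0],"grip": 0.45},
    {"slide": [0,0,0],"delta_rot": [0,0,0],"grip": 0.45},
  ],
)

```text
time: 16.77
tcp_pos: [0.4411, 0.0135, 0.1091]
tcp_rot: [-0.01, 1.0, 0.0, -0.0]
ft_force: [-0.1, -1.2, 0.9]
opening: 0.551
```

```bash
python3 - <<'E'
from h import *
s=get_state();print(s["tcp_pos"].round(4),s["joints"].round(2),s["tcp_rot"].round(3),s["opening"])
c=capture("scene");save(c,"s4.png",(170,390,230,510),2.5)
W=cloud(c);print(rect(W,.442,.014,.042,.004))
E
```

```text
[0.4411 0.0135 0.1091] [-0.05 -0.34  1.83  0.    1.66 -1.64] [-0.01  1.    0.   -0.  ] 0.550975566545099
(array([459.1,  14.5]), array([41.4, 27.3]), 2.1, 146, array([0.0044, 0.018 , 0.0215]))
```

View pics/s4.png

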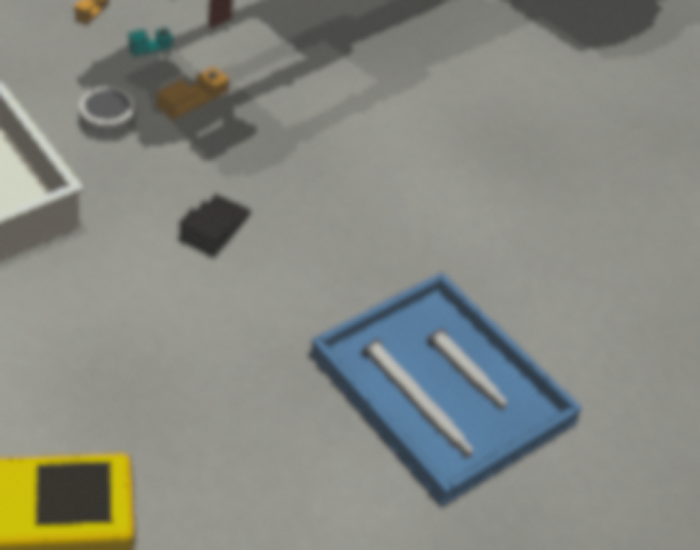

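Both nails lie flat and apart in the tray. The gripper is over the large brass hook (crop 195,90). Grasping it.

>>> send_rows(
  targets=[
    {"slide": [0,0,-0.05],"delta_rot": [0,0,0],"grip": 0.45},
    {"slide": [0,0,-0.035],"delta_rot": [0,0,0],"grip": 0.45},
    {"slide": [0,0,-0.015],"delta_rot": [0,0,0],"grip": 0.45},
    {"slide": [0,0,-0.006],"delta_rot": [0,0,0],"grip": 0.45},
    {"slide": [0,0,0],"delta_rot": [0,0,0],"grip": 0.45},
    {"slide": [0,0,0],"delta_rot": [0,0,0],"grip": 1},
    {"slide": [0,0,0],"delta_rot": [0,0,0],"grip": 1},
    {"slide": [0,0,0],"delta_rot": [0,0,0],"grip": 1},
    {"slide": [0,0,0],"delta_rot": [0,0,0],"grip": 1},
    {"slide": [0,0,0],"delta_rot": [0,0,0],"grip": 1},
    {"slide": [0,0,0.03],"delta_rot": [0,0,0],"grip": 1},
    {"slide": [0,0,0.05],"delta_rot": [0,0,0],"grip": 1},
    {"slide": [0,0,0.03],"delta_rot": [0,0,0],"grip": 1},
  ],
)

```text
time: 18.45
tcp_pos: [0.4415, 0.0131, 0.1155]
tcp_rot: [-0.012, 1.0, 0.0, 0.001]
ft_force: [0.6, 0.2, -1.2]
opening: 0.255
```

>>> send_rows(
  targets=[
    {"slide": [0.0068,-0.0397,0],"delta_rot": [0,0,1],"grip": 1},
    {"slide": [0.0068,-0.0397,0],"delta_rot": [0,0,1],"grip": 1},
    {"slide": [0.0068,-0.0397,0],"delta_rot": [0,0,1],"grip": 1},
    {"slide": [0.0068,-0.0397,0],"delta_rot": [0,0,1],"grip": 1},
    {"slide": [0.0068,-0.0397,0],"delta_rot": [0,0,1],"grip": 1},
    {"slide": [0.0068,-0.0397,0],"delta_rot": [0,0,1],"grip": 1},
    {"slide": [0.0068,-0.0397,0],"delta_rot": [0,0,1],"grip": 1},
    {"slide": [0.0068,-0.0397,0],"delta_rot": [0,0,1],"grip": 1},
    {"slide": [0.0068,-0.0397,0],"delta_rot": [0,0,1],"grip": 1},
    {"slide": [0,0,0],"delta_rot": [0,0,0],"grip": 1},
    {"slide": [0,0,0],"delta_rot": [0,0,0],"grip": 1},
  ],
)

```text
time: 19.82
tcp_pos: [0.5021, -0.3436, 0.1128]
tcp_rot: [-0.09, 0.996, 0.001, -0.0]
ft_force: [-0.2, 0.8, -1.4]
opening: 0.255
```

```bash
python3 - <<'E'
from h import *
s=get_state();print(s["tcp_pos"].round(4),s["joints"].round(2),s["tcp_rot"].round(3),s["opening"])
c=capture("scene");save(c,"s5.png",(40,220,130,330),3.2)
E
```

```text
[ 0.5021 -0.3436  0.1128] [-0.66  0.12  1.39  0.    1.63 -2.41] [-0.09   0.996  0.001 -0.   ] 0.2551413164960539
```

View pics/s5.png

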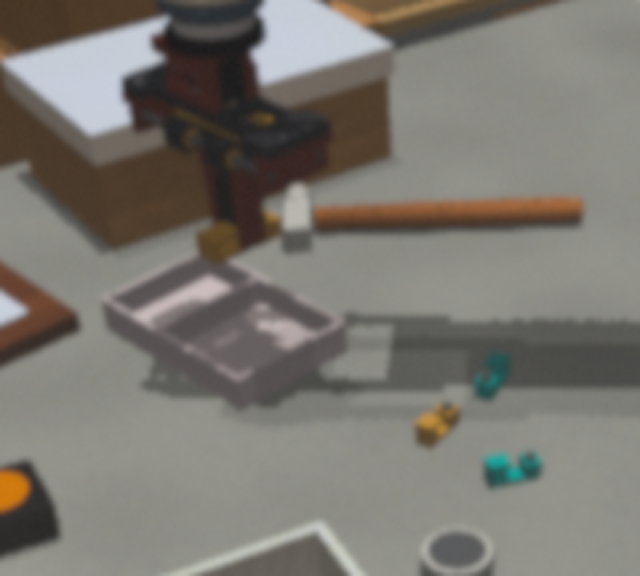

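The hook is held level (crop 235,235) above the wide bay. A tall box stands behind the kit box, so I check its clearance before going further out.

```bash
python3 - <<'E'
from h import *
for n in("scene","top"):
    W=cloud(capture(n)); m=(W[...,1]<-.49)&(W[...,0]>.2)&(W[...,0]<.75)&(W[...,2]>.02)&(W[...,2]<.3)
    p=W[m]
    for x in np.arange(.3,.75,.05):
        q=p[abs(p[:,0]-x)<.025]; q=q[q[:,2]>.04]
        if len(q): print(n,round(x,2),len(q),q[:,1].max().round(3),q[:,2].max().round(3))
E
```

```text
scene 0.3 844 -0.563 0.182
scene 0.35 1169 -0.565 0.181
scene 0.4 169 -0.571 0.124
scene 0.45 499 -0.562 0.124
scene 0.5 1227 -0.563 0.124
scene 0.55 111 -0.569 0.123
top 0.35 21 -0.571 0.051
top 0.45 15 -0.572 0.054
top 0.5 323 -0.567 0.113
```

>>> send_rows(
  targets=[
    {"slide": [0.001,-0.001,-0.05],"delta_rot": [0,0,0],"grip": 1},
    {"slide": [0,0,-0.035],"delta_rot": [0,0,0],"grip": 1},
    {"slide": [0,0,-0.01],"delta_rot": [0,0,0],"grip": 1},
    {"slide": [0,0,-0.006],"delta_rot": [0,0,0],"grip": 1},
    {"slide": [0,0,0],"delta_rot": [0,0,0],"grip": 1},
    {"slide": [0,0,0],"delta_rot": [0,0,0],"grip": 1},
  ],
)

```text
time: 20.72
tcp_pos: [0.5042, -0.3458, 0.0144]
tcp_rot: [-0.09, 0.996, -0.001, 0.001]
ft_force: [-0.3, 0.4, -0.9]
opening: 0.254
```

>>> send_rows(
  targets=[
    {"slide": [0,0,-0.003],"delta_rot": [0,0,0],"grip": 1},
    {"slide": [0,0,0],"delta_rot": [0,0,0],"grip": 1},
    {"slide": [0,0,0],"delta_rot": [0,0,0],"grip": 1},
  ],
)

```text
time: 21.1
tcp_pos: [0.5034, -0.3453, 0.0097]
tcp_rot: [-0.09, 0.996, -0.0, 0.0]
ft_force: [0.1, 0.6, -0.4]
opening: 0.251
```

>>> send_rows(
  targets=[
    {"slide": [0,0,-0.001],"delta_rot": [0,0,0],"grip": 1},
    {"slide": [0,0,0],"delta_rot": [0,0,0],"grip": 0.5},
    {"slide": [0,0,0],"delta_rot": [0,0,0],"grip": 0.5},
    {"slide": [0,0,0],"delta_rot": [0,0,0],"grip": 0.5},
    {"slide": [0,0,0.03],"delta_rot": [0,0,0],"grip": 0.5},
    {"slide": [0,0,0.05],"delta_rot": [0,0,0],"grip": 0.5},
    {"slide": [0,0,0.03],"delta_rot": [0,0,0],"grip": 0.5},
    {"slide": [-0.0106,0.0316,0],"delta_rot": [0,0,2],"grip": 0.5},
    {"slide": [-0.0106,0.0316,0],"delta_rot": [0,0,2],"grip": 0.5},
    {"slide": [-0.0106,0.0316,0],"delta_rot": [0,0,2],"grip": 0.5},
    {"slide": [-0.0106,0.0316,0],"delta_rot": [0,0,2],"grip": 0.5},
    {"slide": [-0.0106,0.0316,0],"delta_rot": [0,0,2],"grip": 0.5},
    {"slide": [-0.0106,0.0316,0],"delta_rot": [0,0,2],"grip": 0.5},
    {"slide": [0,0,0],"delta_rot": [0,0,0],"grip": 0.5},
    {"slide": [0,0,0],"delta_rot": [0,0,0],"grip": 0.5},
  ],
)

```text
time: 22.98
tcp_pos: [0.44, -0.1561, 0.1189]
tcp_rot: [-0.194, 0.981, -0.0, 0.0]
ft_force: [0.1, 0.0, -0.9]
opening: 0.501
```

```bash
python3 - <<'E'
from h import *
s=get_state();print(s["tcp_pos"].round(4),s["joints"].round(2),s["tcp_rot"].round(3),s["opening"])
c=capture("scene");save(c,"s6.png",(100,240,150,330),4)
W=cloud(c);print(rect(W,.440,-.156,.03,.004))
E
```

```text
[ 0.44   -0.1561  0.1189] [-0.41 -0.27  1.75 -0.    1.66 -2.37] [-0.194  0.981 -0.     0.   ] 0.5005696282390354
(array([ 440.1, -154.9]), array([45.7, 19. ]), 21.4, 106, array([0.0044, 0.015 , 0.02  ]))
```

View pics/s6.png

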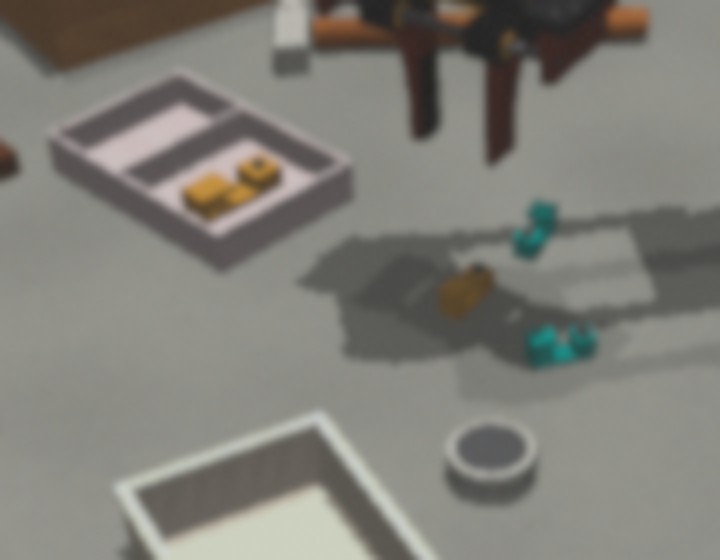

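The large hook lies flat in the wide bay (crop 230,185). The gripper is over the brass small hook (crop 468,290). Grasping it.

>>> send_rows(
  targets=[
    {"slide": [0,0,-0.05],"delta_rot": [0,0,0],"grip": 0.5},
    {"slide": [0,0,-0.045],"delta_rot": [0,0,0],"grip": 0.5},
    {"slide": [0,0,-0.014],"delta_rot": [0,0,0],"grip": 0.5},
    {"slide": [0,0,-0.006],"delta_rot": [0,0,0],"grip": 0.5},
    {"slide": [0,0,0],"delta_rot": [0,0,0],"grip": 0.5},
    {"slide": [0,0,0],"delta_rot": [0,0,0],"grip": 1},
    {"slide": [0,0,0],"delta_rot": [0,0,0],"grip": 1},
    {"slide": [0,0,0],"delta_rot": [0,0,0],"grip": 1},
    {"slide": [0,0,0],"delta_rot": [0,0,0],"grip": 1},
    {"slide": [0,0,0],"delta_rot": [0,0,0],"grip": 1},
  ],
)

```text
time: 24.28
tcp_pos: [0.4401, -0.1557, 0.0042]
tcp_rot: [-0.194, 0.981, -0.0, 0.0]
ft_force: [-0.3, -0.3, 4.8]
opening: 0.173
```

>>> send_rows(
  targets=[
    {"slide": [0,0,0.03],"delta_rot": [0,0,0],"grip": 1},
    {"slide": [0,0,0.05],"delta_rot": [0,0,0],"grip": 1},
    {"slide": [0,0,0.03],"delta_rot": [0,0,0],"grip": 1},
    {"slide": [0.0078,-0.0277,0],"delta_rot": [0,0,-10.2],"grip": 1},
    {"slide": [0.0078,-0.0277,0],"delta_rot": [0,0,-10.2],"grip": 1},
    {"slide": [0.0078,-0.0277,0],"delta_rot": [0,0,-10.2],"grip": 1},
    {"slide": [0.0078,-0.0277,0],"delta_rot": [0,0,-10.2],"grip": 1},
    {"slide": [0.0078,-0.0277,0],"delta_rot": [0,0,-10.2],"grip": 1},
    {"slide": [0.0078,-0.0277,0],"delta_rot": [0,0,-10.2],"grip": 1},
    {"slide": [0.0078,-0.0277,0],"delta_rot": [0,0,-10.2],"grip": 1},
    {"slide": [0.0078,-0.0277,0],"delta_rot": [0,0,-10.2],"grip": 1},
    {"slide": [0.0078,-0.0277,0],"delta_rot": [0,0,-10.2],"grip": 1},
    {"slide": [0.0078,-0.0277,0],"delta_rot": [0,0,-10.2],"grip": 1},
    {"slide": [0,0,0],"delta_rot": [0,0,0],"grip": 1},
    {"slide": [0,0,0],"delta_rot": [0,0,0],"grip": 1},
  ],
)

```text
time: 26.15
tcp_pos: [0.5176, -0.4319, 0.113]
tcp_rot: [0.639, 0.769, 0.0, -0.001]
ft_force: [0.5, 0.2, -0.1]
opening: 0.171
```

```bash
python3 - <<'E'
from h import *
s=get_state();print(s["tcp_pos"].round(4),s["joints"].round(2),s["tcp_rot"].round(3),s["opening"])
c=capture("scene");save(c,"s7.png",(40,200,120,320),3.5)
E
```

```text
[ 0.5176 -0.4319  0.113 ] [-0.75  0.3   1.19  0.    1.65 -0.93] [ 0.639  0.769  0.    -0.001] 0.17141403019635293
```

View pics/s7.png

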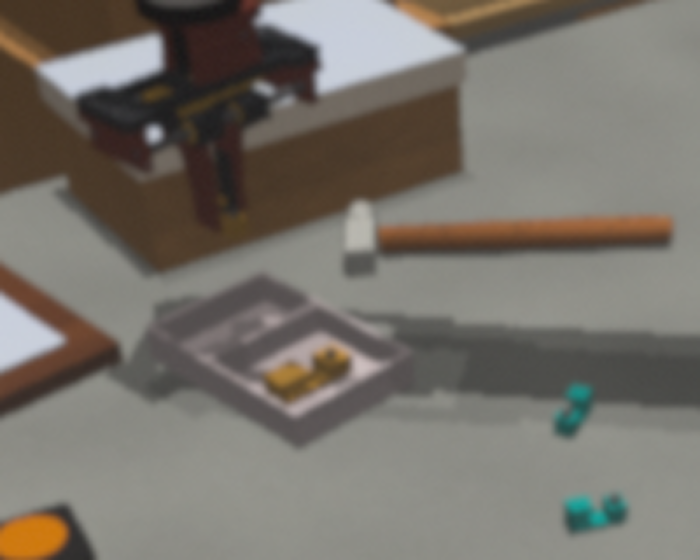

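The small hook is held between the fingertips (crop 230,215) above the narrow bay, and the gripper body is clear of the tall box. Lowering it.

>>> send_rows(
  targets=[
    {"slide": [0.001,-0.001,-0.05],"delta_rot": [0,0,0],"grip": 1},
    {"slide": [0,0,-0.035],"delta_rot": [0,0,0],"grip": 1},
    {"slide": [0,0,-0.012],"delta_rot": [0,0,0],"grip": 1},
    {"slide": [0,0,-0.006],"delta_rot": [0,0,0],"grip": 1},
    {"slide": [0,0,0],"delta_rot": [0,0,0],"grip": 1},
    {"slide": [0,0,0],"delta_rot": [0,0,0],"grip": 1},
    {"slide": [0,0,0],"delta_rot": [0,0,0],"grip": 1},
  ],
)

```text
time: 27.08
tcp_pos: [0.5193, -0.4341, 0.012]
tcp_rot: [0.64, 0.768, -0.0, 0.001]
ft_force: [-0.8, -0.3, 0.2]
opening: 0.175
```

>>> send_rows(
  targets=[
    {"slide": [0,0,-0.003],"delta_rot": [0,0,0],"grip": 1},
    {"slide": [0,0,0],"delta_rot": [0,0,0],"grip": 1},
    {"slide": [0,0,0],"delta_rot": [0,0,0],"grip": 0.6},
    {"slide": [0,0,0],"delta_rot": [0,0,0],"grip": 0.6},
    {"slide": [0,0,0],"delta_rot": [0,0,0],"grip": 0.6},
    {"slide": [0,0,0.03],"delta_rot": [0,0,0],"grip": 0.6},
    {"slide": [0,0,0.05],"delta_rot": [0,0,0],"grip": 0.6},
    {"slide": [0,0,0.03],"delta_rot": [0,0,0],"grip": 0.3},
    {"slide": [0.0008,0.0425,0],"delta_rot": [0,0,7.3],"grip": 0.05},
    {"slide": [0.0008,0.0425,0],"delta_rot": [0,0,7.3],"grip": 0.05},
    {"slide": [0.0008,0.0425,0],"delta_rot": [0,0,7.3],"grip": 0.05},
    {"slide": [0.0008,0.0425,0],"delta_rot": [0,0,7.3],"grip": 0.05},
    {"slide": [0.0008,0.0425,0],"delta_rot": [0,0,7.3],"grip": 0.05},
    {"slide": [0.0008,0.0425,0],"delta_rot": [0,0,7.3],"grip": 0.05},
    {"slide": [0.0008,0.0425,0],"delta_rot": [0,0,7.3],"grip": 0.05},
    {"slide": [0.0008,0.0425,0],"delta_rot": [0,0,7.3],"grip": 0.05},
    {"slide": [0.0008,0.0425,0],"delta_rot": [0,0,7.3],"grip": 0.05},
    {"slide": [0.0008,0.0425,0],"delta_rot": [0,0,7.3],"grip": 0.05},
    {"slide": [0,0,0],"delta_rot": [0,0,0],"grip": 0.05},
    {"slide": [0,0,0],"delta_rot": [0,0,0],"grip": 0.05},
  ],
)

```text
time: 29.58
tcp_pos: [0.5267, -0.0091, 0.1176]
tcp_rot: [0.058, 0.998, -0.0, -0.0]
ft_force: [0.6, 1.2, -0.0]
opening: 0.947
```

```bash
python3 - <<'E'
from h import *
s=get_state();print(s["tcp_pos"].round(4),s["joints"].round(2),s["tcp_rot"].round(3),s["opening"])
c=capture("scene");save(c,"s8.png",(100,270,140,330),4)
W=cloud(c);print(rect(W,.5265,-.0085,.038,.004))
E
```

```text
[ 0.5267 -0.0091  0.1176] [-0.08 -0.1   1.61 -0.    1.63 -1.54] [ 0.058  0.998 -0.    -0.   ] 0.9466138305574862
(array([528.3,  -7.3]), array([51.6, 50.6]), 25.1, 372, array([0.0065, 0.0208, 0.0232]))
```

View pics/s8.png

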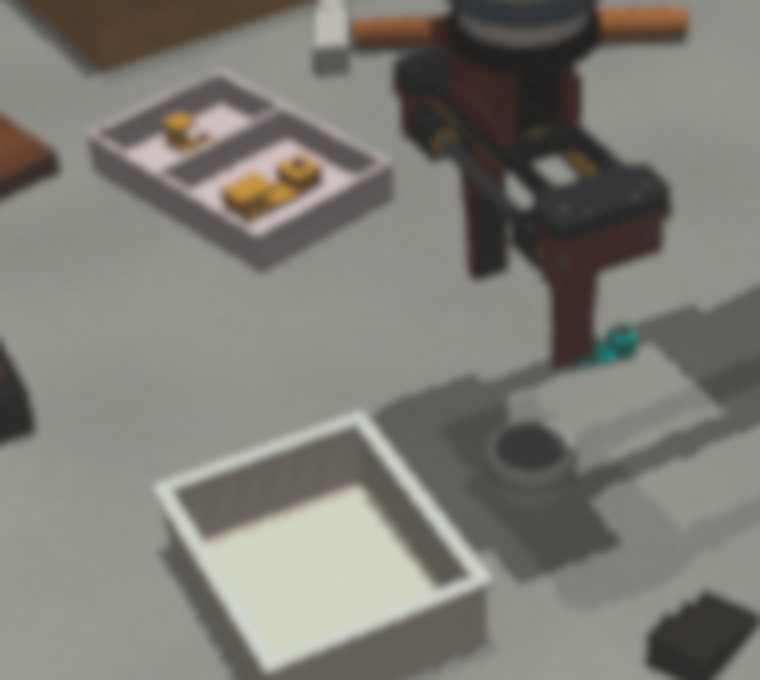

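The small hook is in the narrow bay (crop 185,130), partly hidden by the divider. The tin is under the open jaws. I check the small hook from above before taking the tin.

```bash
python3 - <<'E'
from h import *
c=capture("top");W=cloud(c);save(c,"s9.png",(170,270,390,520),5)
for r in [("shook",.518,-.433,.03),("lhook",.503,-.345,.042)]: print(rect(W,*r[1:],.009,.035))
E
```

```text
(array([ 518.7, -431.4]), array([43.3, 16.7]), -78.7, 146, array([0.0097, 0.0226, 0.0266]))
(array([ 504.4, -347.5]), array([72.1, 33.6]), 10.5, 342, array([0.0096, 0.0223, 0.0272]))
```

View pics/s9.png

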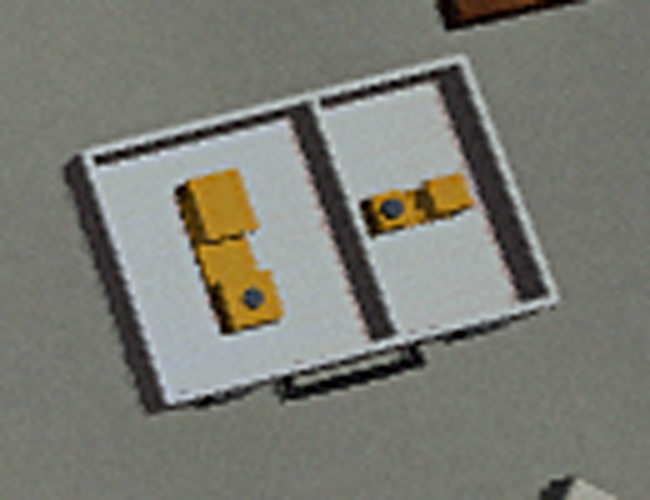

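Both hooks lie flat and centred in their own bays. Now the tin.

>>> send_rows(
  targets=[
    {"slide": [0,0.001,-0.05],"delta_rot": [0,0,0],"grip": 0.05},
    {"slide": [0,0,-0.042],"delta_rot": [0,0,0],"grip": 0.05},
    {"slide": [0,0,-0.015],"delta_rot": [0,0,0],"grip": 0.05},
    {"slide": [0,0,-0.006],"delta_rot": [0,0,0],"grip": 0.05},
    {"slide": [0,0,0],"delta_rot": [0,0,0],"grip": 0.05},
    {"slide": [0,0,0],"delta_rot": [0,0,0],"grip": 1},
    {"slide": [0,0,0],"delta_rot": [0,0,0],"grip": 1},
    {"slide": [0,0,0],"delta_rot": [0,0,0],"grip": 1},
    {"slide": [0,0,0],"delta_rot": [0,0,0],"grip": 1},
    {"slide": [0,0,0],"delta_rot": [0,0,0],"grip": 1},
    {"slide": [0,0,0.03],"delta_rot": [0,0,0],"grip": 1},
    {"slide": [0,0,0.05],"delta_rot": [0,0,0],"grip": 1},
    {"slide": [0,0,0.05],"delta_rot": [0,0,0],"grip": 1},
    {"slide": [0,0,0],"delta_rot": [0,0,0],"grip": 1},
  ],
)

```text
time: 31.42
tcp_pos: [0.529, -0.0076, 0.1396]
tcp_rot: [0.058, 0.998, 0.0, 0.004]
ft_force: [-0.9, -0.5, -1.5]
opening: 0.584
```

>>> send_rows(
  targets=[
    {"slide": [0.037,0.003,0],"delta_rot": [0,0,0],"grip": 1},
    {"slide": [0.037,0.003,0],"delta_rot": [0,0,0],"grip": 1},
    {"slide": [0.037,0.003,0],"delta_rot": [0,0,0],"grip": 1},
    {"slide": [0.037,0.003,0],"delta_rot": [0,0,0],"grip": 1},
    {"slide": [0,0,0],"delta_rot": [0,0,0],"grip": 1},
    {"slide": [0,0,0],"delta_rot": [0,0,0],"grip": 1},
  ],
)

```text
time: 32.17
tcp_pos: [0.6738, 0.0045, 0.1329]
tcp_rot: [0.058, 0.998, 0.0, -0.002]
ft_force: [-0.6, 0.0, -1.6]
opening: 0.587
```

```bash
python3 - <<'E'
from h import *
s=get_state();print(s["tcp_pos"].round(4),s["opening"])
c=capture("scene");save(c,"s10.png",(120,320,130,330),3)
E
```

```text
[0.6738 0.0045 0.1329] 0.5872938360635692
```

View pics/s10.png

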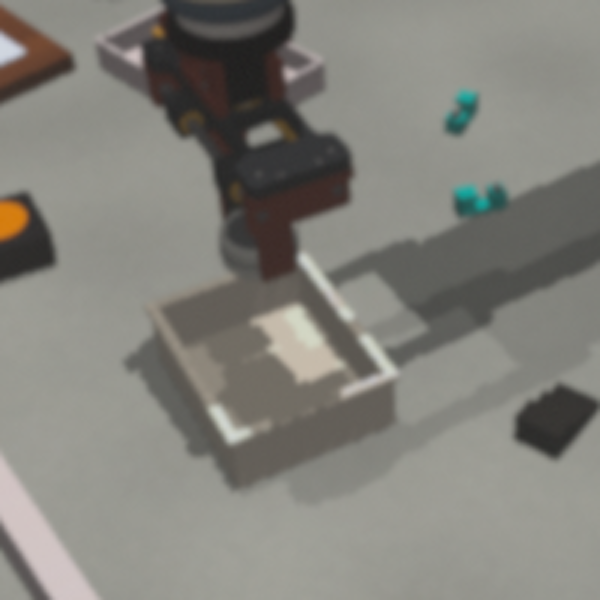

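The tin is held level (crop 255,245) over the bin. Lowering it.

>>> send_rows(
  targets=[
    {"slide": [0.001,0,-0.05],"delta_rot": [0,0,0],"grip": 1},
    {"slide": [0,0,-0.045],"delta_rot": [0,0,0],"grip": 1},
    {"slide": [0,0,-0.02],"delta_rot": [0,0,0],"grip": 1},
    {"slide": [0,0,-0.008],"delta_rot": [0,0,0],"grip": 1},
    {"slide": [0,0,0],"delta_rot": [0,0,0],"grip": 1},
    {"slide": [0,0,0],"delta_rot": [0,0,0],"grip": 1},
    {"slide": [0,0,0],"delta_rot": [0,0,0],"grip": 1},
  ],
)

```text
time: 33.1
tcp_pos: [0.6767, 0.0043, 0.0134]
tcp_rot: [0.058, 0.998, 0.0, 0.001]
ft_force: [-0.1, 1.1, -0.6]
opening: 0.585
```

>>> send_rows(
  targets=[
    {"slide": [0,0,-0.003],"delta_rot": [0,0,0],"grip": 1},
    {"slide": [0,0,0],"delta_rot": [0,0,0],"grip": 1},
    {"slide": [0,0,-0.001],"delta_rot": [0,0,0],"grip": 1},
    {"slide": [0,0,0],"delta_rot": [0,0,0],"grip": 1},
    {"slide": [0,0,0],"delta_rot": [0,0,0],"grip": 0.2},
    {"slide": [0,0,0],"delta_rot": [0,0,0],"grip": 0.2},
    {"slide": [0,0,0],"delta_rot": [0,0,0],"grip": 0.2},
    {"slide": [0,0,0],"delta_rot": [0,0,0],"grip": 0.2},
    {"slide": [0,0,0.04],"delta_rot": [0,0,0],"grip": 0.2},
    {"slide": [0,0,0.05],"delta_rot": [0,0,0],"grip": 0.2},
    {"slide": [0,0,0.05],"delta_rot": [0,0,0],"grip": 0.2},
    {"slide": [-0.04,0.03,0.02],"delta_rot": [0,0,0],"grip": 0.2},
    {"slide": [-0.04,0.03,0.02],"delta_rot": [0,0,0],"grip": 0.2},
    {"slide": [-0.04,0.03,0.02],"delta_rot": [0,0,0],"grip": 0.2},
    {"slide": [-0.04,0.03,0.02],"delta_rot": [0,0,0],"grip": 0.2},
    {"slide": [-0.04,0.03,0],"delta_rot": [0,0,0],"grip": 0.2},
    {"slide": [-0.04,0.03,0],"delta_rot": [0,0,0],"grip": 0.2},
    {"slide": [0,0,0],"delta_rot": [0,0,0],"grip": 0.2},
  ],
)

```text
time: 35.35
tcp_pos: [0.4341, 0.186, 0.2286]
tcp_rot: [0.056, 0.998, 0.001, 0.001]
ft_force: [0.0, -1.3, -0.1]
opening: 0.8
```

```bash
python3 - <<'E'
from h import *
s=get_state();print(s["tcp_pos"].round(4),s["time"])
c=capture("scene");W=cloud(c);save(c,"s11.png",s=1.4)
print("tin",rect(W,.675,.004,.04,.012,.04)); print("stop",rect(W,.533,.154,.045,.006,.06))
E
```

```text
[0.4341 0.186  0.2286] 35.35
tin (array([677.9,   7. ]), array([52.8, 50.7]), 76.5, 429, array([0.0152, 0.025 , 0.0275]))
stop (array([534.2, 155.5]), array([61.4, 37.3]), 18.4, 384, array([0.0069, 0.016 , 0.0248]))
```

View pics/s11.png

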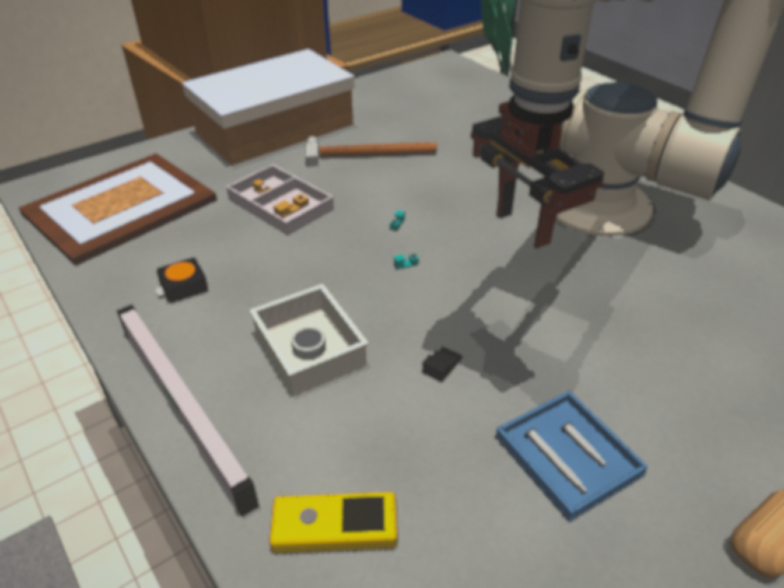

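The final picture shows both nails in the tray (530–605, 425–490), the hooks in their bays (290,205 and 260,185), and the tin flat in the bin (308,340). The doorstop and both turquoise hooks have not moved.

```bash
python3 -c "
from workcell import *
print(close_job())"
```

```text
the job is handed in; nothing more can be done
None
```

The job is done and handed in at about 35 s of the 128 s allowed. I sorted in the order asked: long nail and short nail into the ceramic tray, large brass hook into the wide bay, small brass hook into the narrow bay, and the polish tin into the white bin.

- **Last checks:** The final pictures show every item lying flat on its container floor, same side up and clear of the rims. The tin's top measured about 25–27 mm high, against 26 mm expected. The gripper was away from everything when I handed in.
- **Left alone:** The doorstop measured within 1 mm of where it started, and neither turquoise look-alike moved.
- **Disagreements:** The two cameras differed by 2–5 mm in position and about 2 mm in height. Measured tool height wandered by 1–3 mm, so items may have been released 1–2 mm above the floor. None of my checks failed.

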